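# Set the stirrer's speed selector and start it

## Task

Put a fingertip into the open notch of the magnetic stirrer's black speed selector and push the selector round clockwise (seen from above), counting the clicks, until its white pointer line rests at the large green mark, position 5, without ever going past it. Then push the green start button fully down with a fingertip, let it come back up, and withdraw clear of everything. Only touch and push: pick nothing up, and leave the flask and the other things standing where they are.

Things in the scene. Friction and masses are not known exactly. Their poses are not given: they have to be found in the camera images.
- stirrer: Magnetic stirrer, fixed to the desk: white box with a flat blue top panel, 214 mm deep (x), 190 mm wide (y), 60 mm high. Origin: centre of its underside; its own -x side is the front (towards the robot), +y its left, z up. On the panel: selector front left, start button front right, at the back a white square plate with the glass flask.
- green_mark (a point): The target mark, position 5: a green spot 11 mm across on the panel (60 mm above the desk), 60 mm from the selector's axis. The marks for the pointer line at positions 0 to 6 lie 30 degrees apart: 0 (small, red) on the stirrer's left (+y), 3 at the back (+x), 6 on its right (-y); the others are small and white.
- selector (a joint): Angle of the selector, rad, growing clockwise seen from above: 0 at position 0, 3.14 at position 6. Seven sprung rest positions (clicks) pi/6 = 0.524 apart; position 5 is 2.618. Leaving one takes 6 to 8 N at the notch, less as it turns; just past half-way (0.28) it snaps on to the next. Starts between positions 0 and 3 and settles in the nearest.
- selector_axis (a point): Point on the selector's upright axis at the height of its flat top, 80 mm above the desk. A black round dial, 100 mm across (too wide to grip), 20 mm high over the panel, white pointer line on top. Opposite the pointer a notch, open to the rim and above: parallel walls 42 mm apart, from 10 mm off the axis to the rim, floor 4 mm above the panel.
- selector_notch (a point): Middle of the finger notch, 34 mm from the selector's axis, at the height of the dial's top (the notch floor is 16 mm below). It turns with the selector: it lies on the stirrer's right (-y) at position 0, at the front (-x) at position 3, on the left (+y) at position 6.
- selector_pointer (a point): Outer end of the white pointer line, on the rim of the selector opposite the notch, at the height of the dial's top.
- start_top (a point): Centre of the top of the start button: green, round, 24 mm across, in a small black housing on the stirrer's front right. Moves down with the button.
- start (a joint): Travel of the start button, m: 0 up, 0.005 fully down. It springs back; fully down takes about 4 N.
- flask: Clear glass flat-bottomed flask, 73 mm across and 121 mm high, standing loose on the plate at the back of the stirrer. Origin: centre of its underside. Leave it.
- spice: Small jar with a dark lid, 44 mm across, 105 mm high, standing loose on the desk between the blue pump and the brown tin. Origin: centre of its underside. Leave it.
- cap: Turned wooden cap, 37 mm across, 16 mm high, loose on the back right of the stirrer's panel, beside the flask. Leave it.
- tape: Roll of black tape lying flat, 55 mm across, 19 mm high, loose on the desk between the stirrer and the blue pump. Leave it.
- jar: White jar with a black lid, 74 mm across, 96 mm high, loose on the desk right of the blue pump. Leave it.
- dropper_bottle_a: Dark dropper bottle, 36 mm across, 77 mm high, loose near the right front of the desk. Leave it.
Mind the look-alikes: they are no part of the job. Of the things that look like the flask, the larger one is meant.

How it is judged:
By the outcome, as a careful person would: the job done as asked, in the order asked, and still so for the second after the job is handed in, with the robot touching nothing.
It also fails if it takes over 67 s, if anything falls off the work surface, if the arm or the gripper's body presses on something with over 40 N, if the wrist force passes 120 N, or if a joint passes its speed limit or range.

## Robot

A 7-joint arm with a two-finger parallel gripper is mounted at the origin on a cart in front of the work surface, level with it; the furniture and walls round the work are solid. World frame = base frame: x ahead of the robot, y to its left, z up, the work surface at z = 0. Lengths are in m, angles in rad, forces in N, time in s.
With the tool pointing down it reaches from about 0.425 to 0.925 m from the base axis. Payload 6.8 kg.
Tool frame: the origin (TCP) lies midway between the tips of the shut fingers; the grasp point (between the pads) lies 19 mm behind it; z points along the fingers, y is the line along which they close (so a half turn about z gives the same grasp; the last joint's range is limited). The gripper opens to 85 mm and grips with 20 to 120 N. Pads are 22 mm wide; open, the fingers measure 114 mm over their backs; the gripper's body (76 mm by 85 mm) begins 54 mm behind the grasp point. The pads swing forward as they close: fully open they stand 13 mm farther back than shut.
Start: joints at [1.129, 0.477, 0.022, 1.555, -0.011, 1.109, -0.083], TCP at [0.221, -0.638, 0.231] pointing down, gripper open.
Joint ranges: [-2.96, 2.96], [-0.34, 2.1], [-1.41, 1.46], [0.24, 2.44], [-1.37, 4.51], [0.17, 1.92], [-2.96, 2.96]. Speed limits (rad/s): [2.39, 2.39, 3.14, 3.14, 3.14, 3.14, 3.14].

## Interface

Orientations are given as a rotation vector (axis times angle).
In Python, from bench import r gives the robot as it stands.
- The arm moves only by the tool servo_tool, never from a script. Its arguments are lists of equal length, an entry for each row: "turn": the turn, a rotation vector about the world's x, y, z in units of 5 degrees (1.0 is 5 degrees), a list of three; "slide": the shift along the world's x, y, z in units of 30 mm (1.0 is 30 mm), a list of three; "hand": the opening, from 0 (shut) to 1 (fully open). In form: {"turn": [[rx, ry, rz], ...], "slide": [[dx, dy, dz], ...], "hand": [hand, ...]}. A call has 1 to 8 rows; each row is the pose to reach, as a shift and turn from the pose commanded when the call began; what a row does not reach only later rows make up. A row lasts 1/8 s, in which the tool goes at most 62.5 mm and 10.7 degrees, less where a joint would pass 70% of its speed; a pose out of reach is approached as far as the arm can. A call with a gripper value outside its range is refused whole. The fingers move at their own pace and stop on an object; "squeeze" is the grip in N (left out, the last holds). Time passes only in rows, so rows that repeat a pose let the fingers close. It gives the time, the measured TCP pose, the force, the opening and the grip force at its end, in the units of the state.
- r.get_obs(): the state, without advancing time (a new reading comes with each control period).
- r.grab_frame(name): name is "scene" or "side" or "wrist"; returns (picture, depth): 400x640x3 uint8, red, green, blue; 400x640 float32, m along the optical axis (not along the pixel's ray), 0 where there is no reading.
- r.get_calibration(name): a dict with "fovy" (degrees; the focal length in pixels is half the picture's height over the tangent of half this angle, whatever the lens; pixels are square), "cx", "cy" (the principal point, pixels), "R" (3x3) and "t" (3): a world point X has camera coordinates R X + t. Camera axes: x right, y down, z forward; pixel columns grow to the right and rows downward; lengths in m; the calibration is good to about 2 mm. The wrist camera is an equidistant fisheye: a pixel r from the principal point sees the ray r / f radians off the axis. A picture is of the moment at which its call begins: read the wrist's pose just before it. get_calibration takes no time and is no camera call; for the wrist camera it gives the pose at the moment of the call.
- r.hand_in(): hands the job in; it is judged then, once.
The state is a dict: "clock": time; "joints": joint angles; "qvel": joint speeds; "tau": joint torques, N m; "tcp_pos": TCP position; "orientation": TCP orientation; "contact_force": force on the tool from outside, world axes, zero at the start; "moment": the same for the moment, N m; "grip_width": finger opening in m; "gripper_force": force on a finger pad.
Only numpy, scipy, OpenCV 4.12 (cv2) and the standard library are available. Lean on these libraries where they do the work, as an engineer would, in place of code of your own. Each camera call takes 0.05 s, during which the arm holds its last target. There are 200 camera calls.

## Working session

There is one attempt and no reset: what is moved stays moved. The work goes in short steps, Python scripts to look and compute and a tool call to move; the robot and the scene stay as the last step left them, time stands still between calls to the robot, and variables do not carry over. Pictures are saved under pics/ and viewed, at most 10 in all, crops included, and the job is handed in when it is done.

Besides the shell and the picture viewer there is one more tool, called after "Request:" as a command line: name --argument value ..., lists and objects as JSON in quotes. servo_tool: Moves the arm, as the interface text tells. Its arguments: {"type":"object","properties":{"turn":{"type":"array"},"slide":{"type":"array"},"hand":{"type":"array"},"squeeze":{"type":"number"}},"required":["turn","slide","hand"]}

```bash
mkdir -p pics; cat > h.py <<'E'
import numpy as np, cv2
from bench import r
def grab(n,f=None):
    c=r.get_calibration(n); im,d=r.grab_frame(n)
    im=np.array(im)
    if f: cv2.imwrite('pics/'+f,im[:,:,::-1])
    return im,d,c
def ray(c,u,v,n='scene'):
    f=200/np.tan(np.radians(c['fovy'])/2)
    x,y=(u-c['cx'])/f,(v-c['cy'])/f
    if n=='wrist':
        th=np.hypot(x,y); s=np.sinc(th/np.pi)
        d=np.array([x*s,y*s,np.cos(th)])
    else: d=np.array([x,y,1.])
    R=np.array(c['R']);t=np.array(c['t'])
    return -R.T@t, R.T@d
def onz(c,u,v,z,n='scene'):
    o,d=ray(c,u,v,n); return o+d*(z-o[2])/d[2]
def proj(c,X,n='scene'):
    f=200/np.tan(np.radians(c['fovy'])/2)
    p=np.array(c['R'])@X+np.array(c['t'])
    if n=='wrist':
        q=np.hypot(p[0],p[1]); th=np.arctan2(q,p[2]); k=f*th/max(q,1e-9)
        return c['cx']+k*p[0],c['cy']+k*p[1]
    return c['cx']+f*p[0]/p[2],c['cy']+f*p[1]/p[2]
E
python3 - <<'E'
from h import *
for n in('scene','side'):
    im,d,c=grab(n,n+'0.png'); print(n,c)
print(r.get_obs())
E
```

```text
scene {'fovy': 45.01028111223732, 'cx': 318.95088611548107, 'cy': 196.52744777642764, 'R': array([[-0.70266843, -0.71150626,  0.00398997],
       [-0.53176792,  0.52142037, -0.66734075],
       [ 0.47273667, -0.47104102, -0.74474183]]), 't': array([0.46261478, 0.3554432 , 1.1238866 ])}
side {'fovy': 54.64647330820288, 'cx': 317.84741714692797, 'cy': 197.11007866470376, 'R': array([[-0.92336741, -0.38389684, -0.00398078],
       [-0.19163138,  0.46985637, -0.86169159],
       [ 0.33267108, -0.79489509, -0.50741674]]), 't': array([0.56731063, 0.16711423, 0.95830805])}
{'clock': 0.1, 'joints': array([ 1.12893115,  0.47768582,  0.02236676,  1.55635264, -0.01150786,
        1.10932264, -0.08311467]), 'qvel': array([ 0.00082029, -0.00234606, -0.00137752, -0.00115519, -0.00071108,
        0.0004598 , -0.00038716]), 'tau': array([ 4.31162131e-03, -5.97762251e+01,  1.61355950e+00, -2.81956530e+01,
        1.27906716e-02,  5.02410752e-03,  4.70422617e-05]), 'tcp_pos': array([ 0.22093184, -0.63724796,  0.23044459]), 'orientation': array([-3.09638254e+00, -5.21552193e-01,  6.16030545e-04]), 'contact_force': array([ 0.12675749, -0.28497997, -0.42759293]), 'moment': array([ 0.01268702, -0.00671047,  0.0364189 ]), 'gripper_force': 0.0, 'grip_width': 0.08547237281422418}
```

View pics/scene0.png

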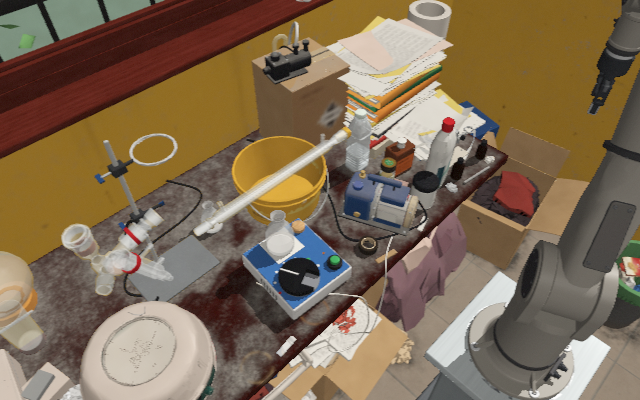

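View pics/side0.png

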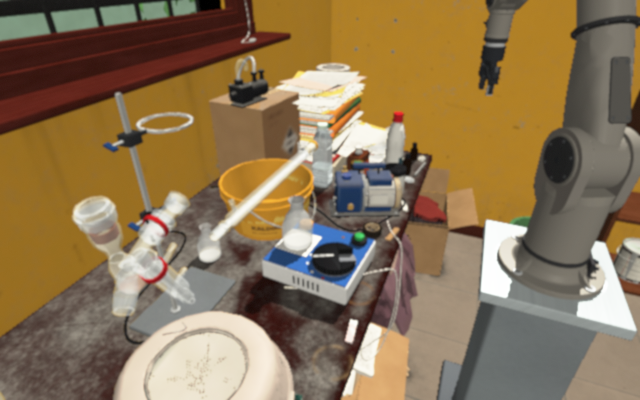

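The stirrer is at about (297,265) in the scene view and (320,260) in the side view. In the scene view the black dial is at about (300,277) and the green button at about (335,261). The flask stands behind them on the plate at (279,240). Candidates:
- **Selector:** dial (300,277), black tape (368,245), black jar lid (426,182). I choose the dial on the blue panel.
- **Button:** green cap (335,261), in the housing at front right.

Next I check this in a close crop.

```bash
python3 - <<'E'
from h import *
im=cv2.imread('pics/scene0.png'); s=im[205:325,235:360]
cv2.imwrite('pics/crop0.png',cv2.resize(s,None,fx=4.8,fy=4.8,interpolation=cv2.INTER_CUBIC))
c=r.get_calibration('scene')
for n,u,v,z in(('dial',300,277,.08),('btn',335,261,.07),('left',289,316,0.06),('back-left',243,259,.06),('right',351,269,.06)): print(n,onz(c,u,v,z))
E
```

```text
dial [0.45994599 0.26036172 0.08      ]
btn [0.43764764 0.16219322 0.07      ]
left [0.41070086 0.34192416 0.06      ]
back-left [0.60897659 0.31827395 0.06      ]
right [0.39776561 0.14586376 0.06      ]
```

View pics/crop0.png

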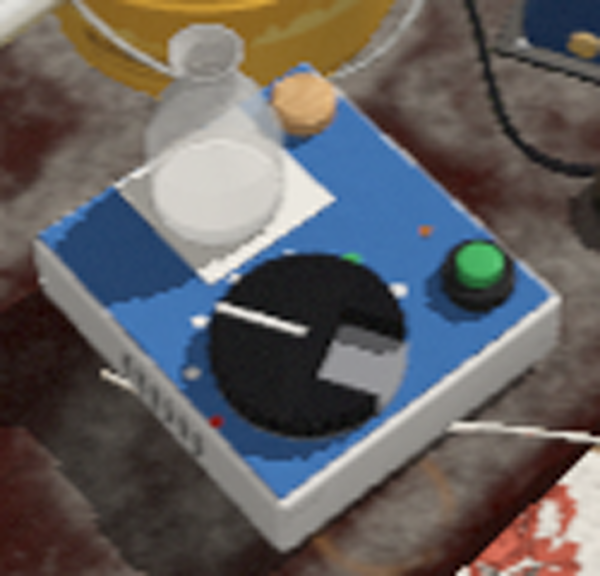

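The crop confirms the choice. The dial is at crop (308,345), the pointer's outer end at (218,307) and the notch, with its grey floor, at (365,360). The marks run red 0 (215,422), then white 1 (192,372), 2 (198,322), 3 (235,277) and 4 (290,255), green 5 (352,258) and 6 (398,290). The pointer is near position 2. The button is at (480,262).

```bash
cat > m.py <<'E'
from h import *
from scipy.optimize import least_squares
def fit(P):  # marks list (k,xy) -> cx,cy,yaw ; position k direction = yaw+90deg-30k
    P=[(k,np.array(p[:2])) for k,p in P]
    def f(q):
        return np.concatenate([q[:2]+.06*np.array([np.cos(a),np.sin(a)])-p for k,p in P for a in[q[2]+np.pi/2-k*np.pi/6]])
    m=np.mean([p for _,p in P],0)
    return min((least_squares(f,[*m,y]) for y in(-1,0,1)),key=lambda s:s.cost)
E
python3 - <<'E'
from m import *
c=r.get_calibration('scene')
S=lambda u,v,z: onz(c,235+(u+.5)/4.8-.5,205+(v+.5)/4.8-.5,z)
M=[(215,422),(192,372),(198,322),(235,277),(290,255),(352,258),(398,290)]
s=fit([(k,S(*p,.06)) for k,p in enumerate(M)]); print(s.x,np.degrees(s.x[2]),np.round(s.fun*1e3,1))
p=S(218,307,.08); d=p[:2]-s.x[:2]; print('ptr',p,np.hypot(*d),'pos',np.degrees(s.x[2]+np.pi/2-np.arctan2(d[1],d[0]))/30)
print('btn',S(480,262,.08),S(480,262,.075))
a=s.x[2]; print('flask',S(218,200,.065),'cap',S(303,105,.076))
E
```

```text
[ 0.46908872  0.25603733 -0.06405065] -3.6698317445150868 [ 0.5 -0.9  0.1  0.   0.3 -1.4 -0.9  0.2 -0.9  0.7  0.   2.2  0.8 -0.7]
ptr [0.51153113 0.27863145 0.08      ] 0.04808173153060032 pos 1.9433889181778279
btn [0.43753693 0.16412755 0.08      ] [0.43982824 0.16156252 0.075     ]
flask [0.57024474 0.22769487 0.065     ] cap [0.5791205  0.15698259 0.076     ]
```

```bash
python3 - <<'E'
from h import *
im,d,c=grab('scene')
f=200/np.tan(np.radians(c['fovy'])/2)
v,u=np.mgrid[:400,:640]
P=np.stack([(u-c['cx'])/f*d,(v-c['cy'])/f*d,d],-1)-c['t']
W=(P@np.array(c['R']))[d>0]
for y in np.arange(-.7,.4,.1):
    print(round(y,1),[ (round(float(np.percentile(w[:,2],99.5)),2) if len(w)>5 else None) for x in np.arange(.1,.8,.1) for w in[W[(abs(W[:,0]-x)<.05)&(abs(W[:,1]-y)<.05)]]])
w=r.get_calibration('wrist'); o=r.get_obs()
R,_=cv2.Rodrigues(o['orientation'])
print('cam in tool',R.T@(-np.array(w['R']).T@w['t']-o['tcp_pos']), 'axis',R.T@np.array(w['R'])[2],w['fovy'])
E
```

```text
-0.7 [None, 0.38, -0.37, -0.38, -0.39, None, None]
-0.6 [None, 0.56, 0.55, 0.01, 0.1, 0.28, 0.28]
-0.5 [None, 0.58, -0.73, 0.07, 0.1, 0.26, 0.3]
-0.4 [None, None, -0.51, 0.08, 0.13, 0.1, 0.3]
-0.3 [None, None, -0.41, 0.24, 0.24, 0.13, 0.31]
-0.2 [0.64, -0.75, -0.4, 0.1, 0.17, 0.17, 0.3]
-0.1 [0.63, -0.65, -0.45, 0.15, 0.16, 0.14, 0.17]
-0.0 [0.44, -0.65, -0.47, 0.08, 0.15, 0.14, 0.2]
0.1 [0.29, None, -0.01, 0.06, 0.06, 0.14, 0.17]
0.2 [0.01, None, -0.01, 0.08, 0.14, 0.19, 0.18]
0.3 [None, None, None, 0.08, 0.09, 0.14, 0.2]
cam in tool [ 0.07257765 -0.00092775 -0.14213091] axis [-2.85252782e-01 -1.51883071e-04  9.58452308e-01] 65.70646984690485
```

Request:
servo_tool --turn '[[0, 0, 0], [0, 0, 0], [0, 0, 1], [0, 0, 2], [0, 0, 3.5], [0, 0, 5], [0, 0, 6], [0, 0, 7]]' --slide '[[0, 0, 2], [0.5, 0.5, 4], [1.5, 1.5, 4.3], [2.7, 3.2, 4.3], [3.9, 4.9, 4.3], [5.1, 6.6, 4.3], [6.3, 8.3, 4.3], [7.5, 10, 4.3]]' --hand '[0, 0, 0, 0, 0, 0, 0, 0]'

```text
clock: 1.15
tcp_pos: [0.4469, -0.3359, 0.3602]
orientation: [2.796, 1.433, -0.0]
contact_force: [0.2, -0.4, 0.8]
grip_width: -0.0002
gripper_force: 0.0
```

Request:
servo_tool --turn '[[0, 0, 1], [0, 0, 2], [0, 0, 3.5], [0, 0, 5], [0, 0, 6.5], [0, 0, 8], [0, 0, 9.5], [0, 0, 11]]' --slide '[[0, 2, 0], [0, 4, 0], [0, 6, 0], [0, 8, 0], [0, 10, 0], [0, 12, 0], [0, 14, 0], [0, 16, 0]]' --hand '[0, 0, 0, 0, 0, 0, 0, 0]'

```text
clock: 2.15
tcp_pos: [0.4457, 0.1439, 0.3604]
orientation: [1.816, 2.562, -0.0]
contact_force: [1.1, 0.1, 0.0]
grip_width: -0.0001
gripper_force: 0.0
```

Request:
servo_tool --turn '[[0, 0, 0.7], [0, 0, 1.4], [0, 0, 1.4], [0, 0, 1.4]]' --slide '[[0, 1.5, -1], [-0.2, 3, -2.5], [-0.2, 3.2, -4], [-0.2, 3.2, -4]]' --hand '[0, 0, 0, 0]'

```text
clock: 2.65
tcp_pos: [0.4379, 0.2374, 0.2375]
orientation: [-1.657, -2.664, 0.009]
contact_force: [0.2, -0.1, -0.4]
grip_width: -0.0003
gripper_force: 0.0
```

```bash
python3 - <<'E'
from h import *
print(r.get_obs()['tcp_pos'])
im,d,c=grab('wrist','w1.png')
print(proj(c,np.array([.469,.256,.08]),'wrist'),proj(c,np.array([.4385,.241,.08]),'wrist'),proj(c,np.array([.439,.163,.077]),'wrist'))
E
```

```text
[0.43787315 0.23739109 0.23745138]
(np.float64(353.57010646692544), np.float64(182.18043900132085)) (np.float64(319.503253186456), np.float64(182.0136115467718)) (np.float64(287.68868596230556), np.float64(244.99966261107696))
```

View pics/w1.png

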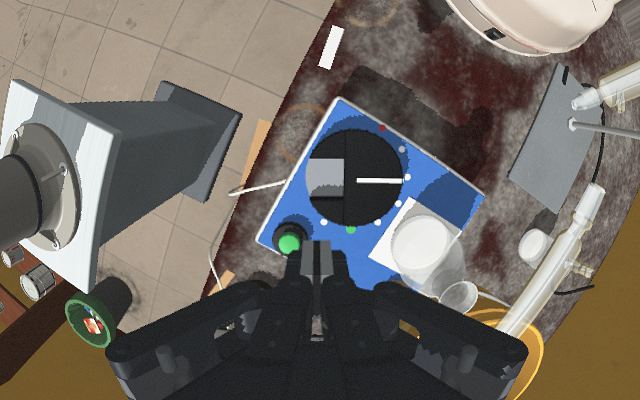

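The wrist view shows the dial at (355,178), the pointer's end at (403,181) beside mark 2, and the notch at (325,178). Red is at (382,128), green at (351,229) and the button at (289,243). I refine the axis and button from this view.

```bash
python3 - <<'E'
from m import *
im=cv2.imread('pics/w1.png'); c=r.get_calibration('wrist'); hs=cv2.cvtColor(im,cv2.COLOR_BGR2HSV)
M=[(382,128),(402,150),(408,177),(398,204),(379,223),(351,229),(324,222)]
P=[]
for k,(u,v) in enumerate(M):
    w=hs[v-6:v+7,u-6:u+7].astype(int)
    m=(w[...,2]>110)&((w[...,1]<70) if k not in(0,5) else (abs(w[...,0]-90)>35) if k==0 else (abs(w[...,0]-60)<20)&(w[...,1]>100))
    if k==0: m=((w[...,0]<12)|(w[...,0]>168))&(w[...,1]>110)
    y,x=np.nonzero(m); 
    if len(x)<4: print('few',k);continue
    P.append((k,onz(c,u-6+x.mean(),v-6+y.mean(),.06,'wrist')))
s=fit(P); a=s.x; print(a,np.degrees(a[2]),np.round(s.fun*1e3,1))
g=cv2.inRange(hs[230:258,272:306],(45,80,60),(80,255,255)); y,x=np.nonzero(g)
print('btn',len(x),[onz(c,272+x.mean(),230+y.mean(),z,'wrist') for z in(.075,.08)])
# button height: intersect with scene ray
cs=r.get_calibration('scene'); o1,d1=ray(c,272+x.mean(),230+y.mean(),'wrist')
sc=cv2.imread('pics/scene0.png'); g=cv2.inRange(cv2.cvtColor(sc,cv2.COLOR_BGR2HSV)[250:272,322:348],(45,80,60),(80,255,255)); y,x=np.nonzero(g)
o2,d2=ray(cs,322+x.mean(),250+y.mean()); t=np.linalg.lstsq(np.c_[d1,-d2],o2-o1,rcond=None)[0]; print(o1+d1*t[0],o2+d2*t[1])
p=onz(c,403,181,.08,'wrist'); d=p[:2]-a[:2]; print('ptr pos',np.degrees(a[2]+np.pi/2-np.arctan2(d[1],d[0]))/30, np.hypot(*d))
for k in(2,3,4,5):
    q=a[2]+np.pi*1.5-k*np.pi/6; print(k,a[:2]+.036*np.array([np.cos(q),np.sin(q)]),np.degrees(q))
o=r.get_obs();print(o['tcp_pos'],cv2.Rodrigues(o['orientation'])[0].round(3).tolist())
E
```

```text
[ 0.47217592  0.25836324 -0.07242415] -4.149598007063462 [ 0.9 -0.6  0.4 -0.8  0.6  0.3 -3.   0.6  0.1 -0.1  0.1  0.6  0.9  0. ]
btn 389 [array([0.4412797 , 0.16490386, 0.075     ]), array([0.44073077, 0.16716809, 0.08      ])]
[0.44199946 0.16193494 0.06844388] [0.44165271 0.15988896 0.06933233]
ptr pos 1.9967047991953615 0.05011900000413789
2 [0.43977824 0.24266642] 205.85040199293655
3 [0.4362703  0.26096823] 175.85040199293653
4 [0.44238323 0.27857204] 145.85040199293655
5 [0.4564791  0.29076092] 115.85040199293653
[0.43952839 0.23767806 0.23977659] [[-0.441, 0.898, -0.003], [0.898, 0.441, -0.001], [0.0, -0.003, -1.0]]
```

Request:
servo_tool --turn '[[0, 0, 0], [0, 0, 0], [0, 0, 0], [0, 0, 0], [0, 0, 0], [0, 0, 0]]' --slide '[[0, 0.13, -2], [0, 0.13, -4], [0, 0.13, -4.6], [0, 0.13, -5.2], [0, 0.13, -5.65], [0, 0.13, -5.65]]' --hand '[0, 0, 0, 0, 0, 0]'

```text
clock: 3.45
tcp_pos: [0.4405, 0.2422, 0.071]
orientation: [1.662, 2.665, 0.0]
contact_force: [0.6, 0.0, 0.5]
grip_width: -0.0002
gripper_force: 0.0
```

```bash
python3 - <<'E'
from h import *
o=r.get_obs(); p=o['tcp_pos']; print(p,o['contact_force'])
A=np.array([.471,.2575]); a=np.radians(206); u=np.array([np.cos(a),np.sin(a)]); t=np.array([u[1],-u[0]])
d=p[:2]-A; print('radial',d@u,'lateral cw',d@t)
C0=A+.036*u+.010*t   # contact pose at pos 2
for k in(2,2.3,2.6,3,3.3,3.6,4,4.2,4.4,4.6,4.7,4.8,4.9,5):
    b=-(k-2)*np.pi/6; R=np.array([[np.cos(b),-np.sin(b)],[np.sin(b),np.cos(b)]])
    q=A+R@(C0-A); print(k,'slide',((q-p[:2])/.03).round(2),'turn',round(np.degrees(b)/5,1),q.round(4))
E
```

```text
[0.44052976 0.24215866 0.07104864] [0.55290744 0.02391953 0.5306408 ]
radial 0.03411167445071011 lateral cw -0.00043142998082981374
2 slide [-0.21  0.28] turn 0.0 [0.4343 0.2507]
2.3 slide [-0.23  0.48] turn -1.8 [0.4336 0.2565]
2.6 slide [-0.22  0.67] turn -3.6 [0.434  0.2624]
3 slide [-0.16  0.93] turn -6.0 [0.4358 0.27  ]
3.3 slide [-0.08  1.11] turn -7.8 [0.4382 0.2753]
3.6 slide [0.03 1.27] turn -9.6 [0.4414 0.2803]
4 slide [0.21 1.46] turn -12.0 [0.4467 0.2859]
4.2 slide [0.31 1.54] turn -13.2 [0.4499 0.2883]
4.4 slide [0.42 1.61] turn -14.4 [0.4532 0.2903]
4.6 slide [0.54 1.66] turn -15.6 [0.4567 0.292 ]
4.7 slide [0.6  1.69] turn -16.2 [0.4585 0.2927]
4.8 slide [0.66 1.71] turn -16.8 [0.4604 0.2933]
4.9 slide [0.73 1.72] turn -17.4 [0.4623 0.2938]
5 slide [0.79 1.74] turn -18.0 [0.4642 0.2942]
```

Request:
servo_tool --turn '[[0, 0, 0], [0, 0, 0], [0, 0, -0.9], [0, 0, -1.8], [0, 0, -2.7], [0, 0, -3.6], [0, 0, -4.2], [0, 0, -4.2]]' --slide '[[-0.1, 0.15, 0], [-0.21, 0.28, 0], [-0.22, 0.38, 0], [-0.23, 0.48, 0], [-0.23, 0.58, 0], [-0.22, 0.67, 0], [-0.21, 0.74, 0], [-0.21, 0.74, 0]]' --hand '[0, 0, 0, 0, 0, 0, 0, 0]'

```text
clock: 4.45
tcp_pos: [0.4338, 0.265, 0.0713]
orientation: [2.118, 2.32, 0.001]
contact_force: [0.0, -0.3, -0.3]
grip_width: -0.0001
gripper_force: 0.0
```

```bash
cat > look.py <<'E'
from m import *
import sys
A=np.array([.471,.2575]); 
def state(f,n='scene'):
    im,d,c=grab(n,f); hsv=cv2.cvtColor(im,cv2.COLOR_RGB2HSV); 
    u,v=proj(c,np.array([*A,.08]),n); P=[]
    # white pixels on the dial top plane
    for y in range(int(v)-40,int(v)+40):
        for x in range(int(u)-40,int(u)+40):
            if im[y,x].min()>170:
                p=onz(c,x,y,.08,n)[:2]-A
                if .012<np.hypot(*p)<.044: P.append(p)
    P=np.array(P)
    if len(P): m=P.mean(0); print(n,len(P),'pos',(-4+90-np.degrees(np.arctan2(m[1],m[0])))/30,'spread',P.std(0))
    o=r.get_obs(); print(o['clock'],o['tcp_pos'],o['contact_force'])
    return im,c
if __name__=='__main__': state(None); 
E
python3 look.py
```

```text
4.5 [0.43378013 0.26484761 0.07119461] [-0.36579898  0.26705955 -1.10409597]
```

```bash
python3 - <<'E'
from h import *
L=[]
for n in('scene','side'):
    im,d,c=grab(n); u,v=map(int,proj(c,np.array([.471,.2575,.08]),n))
    L.append(cv2.resize(im[v-55:v+45,u-50:u+50],(400,400),interpolation=cv2.INTER_CUBIC)); print(u,v)
cv2.imwrite('pics/p1.png',np.hstack(L)[:,:,::-1])
E
```

```text
297 273
332 254
```

View pics/p1.png

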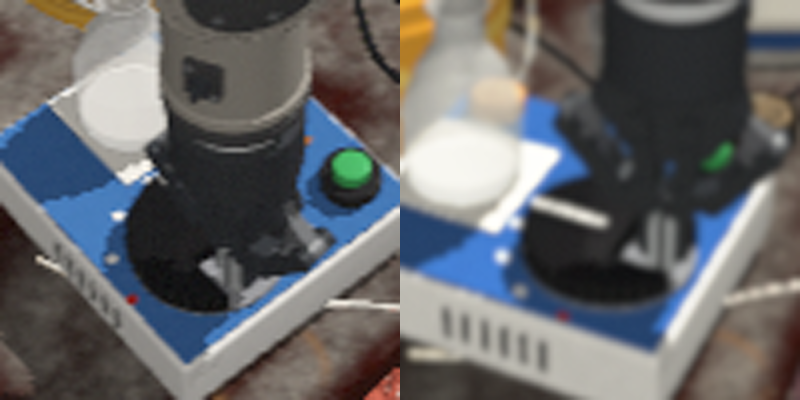

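The side view shows the pointer's outer end at crop (535,203), near mark 3 at (515,220). The fingers are in the notch. I confirm this numerically, then make the next click.

```bash
sed -i "s/min()>170/min()>145/; s/state(None); /state(None,'side')/" look.py; python3 look.py; python3 - <<'E'
from look import *
c=r.get_calibration('side')
for q in((315.5,249.5),(333.5,253.5)):
  p=onz(c,*q,.08)[:2]-A; print((86-np.degrees(np.arctan2(p[1],p[0])))/30,np.hypot(*p))
E
```

```text
side 40 pos 2.857556266967548 spread [0.0204433  0.00815569]
4.65 [0.43380059 0.2644221  0.07093071] [-0.61951349 -0.70898538 -0.28628078]
2.9535033878017845 0.042655772286248506
6.130186031418597 0.0040524323055467285
```

Request:
servo_tool --turn '[[0, 0, -0.9], [0, 0, -1.8], [0, 0, -2.7], [0, 0, -3.6], [0, 0, -4.5], [0, 0, -5.4], [0, 0, -5.4]]' --slide '[[0.03, 0.1, 0], [0.07, 0.2, 0], [0.12, 0.3, 0], [0.17, 0.39, 0], [0.22, 0.48, 0], [0.28, 0.56, 0], [0.28, 0.56, 0]]' --hand '[0, 0, 0, 0, 0, 0, 0]'

```text
clock: 5.52
tcp_pos: [0.4423, 0.2811, 0.0708]
orientation: [2.602, 1.761, 0.0]
contact_force: [-0.0, 0.3, -0.1]
grip_width: 0.0003
gripper_force: 0.0
```

```bash
python3 look.py
```

```text
side 32 pos 3.996416046993515 spread [0.00821051 0.00476645]
5.575 [0.44224419 0.28138303 0.07086524] [-0.55144529  0.41026556 -0.01656971]
```

Second click done, pointer at position 4 and no load on the finger. Now the last click.

Request:
servo_tool --turn '[[0, 0, -1.2], [0, 0, -2.4], [0, 0, -3], [0, 0, -3.6], [0, 0, -4.2], [0, 0, -4.8], [0, 0, -5.4], [0, 0, -6]]' --slide '[[0.06, 0.08, 0], [0.14, 0.16, 0], [0.19, 0.2, 0], [0.24, 0.24, 0], [0.29, 0.28, 0], [0.35, 0.31, 0], [0.41, 0.34, 0], [0.47, 0.36, 0]]' --hand '[0, 0, 0, 0, 0, 0, 0, 0]'

```text
clock: 6.58
tcp_pos: [0.4556, 0.2912, 0.0704]
orientation: [2.969, 1.026, -0.003]
contact_force: [-0.4, -1.0, -1.2]
grip_width: -0.0001
gripper_force: 0.6
```

```bash
python3 look.py
```

```text
6.625 [0.45609943 0.29164671 0.07058982] [-0.12766495 -0.67120805  0.66641665]
```

Request:
servo_tool --turn '[[0, 0, 0], [0, 0, 0], [0, 0, 0], [0, 0, 0], [0, 0, 0]]' --slide '[[0, 0, 0.5], [0, 0, 1.5], [0, 0, 3.2], [0, 0, 5], [0, 0, 5]]' --hand '[0, 0, 0, 0, 0]'

```text
clock: 7.25
tcp_pos: [0.4586, 0.2943, 0.2267]
orientation: [-2.966, -1.028, -0.016]
contact_force: [-0.3, -0.4, -0.6]
grip_width: -0.0003
gripper_force: 0.0
```

```bash
python3 - <<'E'
from look import *
state('w2.png','wrist'); print(cv2.Rodrigues(r.get_obs()['orientation'])[0].round(3).tolist())
E
```

```text
wrist 631 pos -0.6538488098382823 spread [0.01085439 0.02460447]
7.3 [0.45740568 0.2930732  0.22391924] [ 4.64078237e-01 -3.24375412e-01  9.86246115e-05]
[[0.786, 0.619, 0.005], [0.619, -0.786, 0.003], [0.006, 0.001, -1.0]]
```

View pics/w2.png

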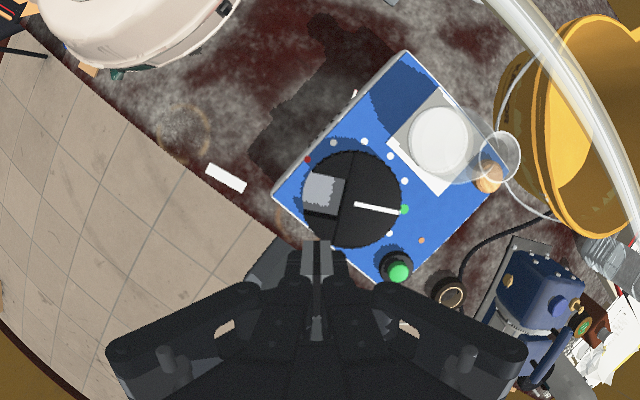

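The pointer's end rests right at the green mark (404,209), which is position 5, and the finger is clear. The button is at (399,272). I measure it once more from this view.

```bash
python3 - <<'E'
from h import *
c=r.get_calibration('wrist'); im=cv2.imread('pics/w2.png')
g=cv2.inRange(cv2.cvtColor(im,cv2.COLOR_BGR2HSV)[255:290,380:420],(45,80,60),(80,255,255)); y,x=np.nonzero(g)
u,v=380+x.mean(),255+y.mean(); print(u,v,[onz(c,u,v,z,'wrist').round(4) for z in(.065,.07,.075,.08)], r.get_obs()['tcp_pos'])
E
```

```text
397.55913978494624 271.3790322580645 [array([0.4352, 0.159 , 0.065 ]), array([0.4365, 0.162 , 0.07  ]), array([0.4378, 0.1649, 0.075 ]), array([0.4391, 0.1679, 0.08  ])] [0.45740568 0.2930732  0.22391924]
```

Request:
servo_tool --turn '[[0, 0, 0], [0, 0, 0], [0, 0, 0], [0, 0, 0], [0, 0, 0]]' --slide '[[-0.2, -1.5, 0], [-0.4, -3.2, 0], [-0.52, -4.37, -1], [-0.52, -4.37, -3], [-0.52, -4.37, -3]]' --hand '[0, 0, 0, 0, 0]'

```text
clock: 7.92
tcp_pos: [0.4369, 0.1589, 0.1272]
orientation: [2.968, 1.027, -0.016]
contact_force: [-0.5, -0.5, 0.3]
grip_width: 0.0003
gripper_force: 0.0
```

Request:
servo_tool --turn '[[0, 0, 0], [0, 0, 0], [0, 0, 0], [0, 0, 0], [0, 0, 0]]' --slide '[[0.05, 0.12, -0.6], [0.05, 0.12, -1.1], [0.05, 0.12, -1.3], [0.05, 0.12, -1.4], [0.05, 0.12, -1.4]]' --hand '[0, 0, 0, 0, 0]'

```text
clock: 8.55
tcp_pos: [0.4424, 0.1645, 0.0891]
orientation: [2.969, 1.026, 0.0]
contact_force: [-0.2, -0.1, -0.1]
grip_width: 0.0
gripper_force: 0.0
```

Request:
servo_tool --turn '[[0, 0, 0], [0, 0, 0], [0, 0, 0], [0, 0, 0], [0, 0, 0]]' --slide '[[-0.06, 0, -0.1], [-0.06, 0, -0.2], [-0.06, 0, -0.25], [-0.06, 0, -0.3], [-0.06, 0, -0.3]]' --hand '[0, 0, 0, 0, 0]'

```text
clock: 9.18
tcp_pos: [0.4404, 0.1644, 0.0798]
orientation: [2.969, 1.026, -0.0]
contact_force: [-1.5, -0.2, 1.9]
grip_width: 0.0003
gripper_force: 0.9
```

```bash
python3 - <<'E'
from h import *
L=[]
for n in('scene','side'):
    im,d,c=grab(n); u,v=map(int,proj(c,np.array([.44,.164,.075]),n))
    L.append(cv2.resize(im[v-30:v+30,u-30:u+30],(400,400),interpolation=cv2.INTER_CUBIC)); print(u,v)
cv2.imwrite('pics/p2.png',np.hstack(L)[:,:,::-1])
print(r.get_obs()['tcp_pos'],r.get_obs()['contact_force'])
E
```

```text
333 259
358 236
[0.4403997  0.16438306 0.07983304] [-1.20564989 -0.29563555  1.85487494]
```

View pics/p2.png

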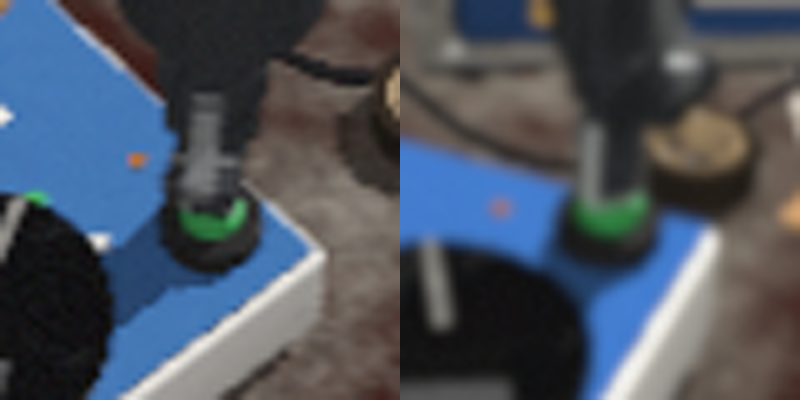

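The fingertips rest on the green button at scene crop (213,205), slightly behind its centre, at 1.9 N. Now press on in small steps.

Request:
servo_tool --turn '[[0, 0, 0], [0, 0, 0], [0, 0, 0], [0, 0, 0]]' --slide '[[0, 0, -0.06], [0, 0, -0.12], [0, 0, -0.17], [0, 0, -0.17]]' --hand '[0, 0, 0, 0]'

```text
clock: 9.78
tcp_pos: [0.4405, 0.1644, 0.0758]
orientation: [2.969, 1.026, 0.0]
contact_force: [-4.9, -3.1, 19.3]
grip_width: 0.0003
gripper_force: 9.3
```

```bash
python3 - <<'E'
from h import *
L=[]
for n in('scene','side'):
    im,d,c=grab(n); u,v=map(int,proj(c,np.array([.44,.164,.075]),n))
    L.append(cv2.resize(im[v-30:v+30,u-30:u+30],(400,400),interpolation=cv2.INTER_CUBIC))
cv2.imwrite('pics/p3.png',np.hstack(L)[:,:,::-1])
print(r.get_obs()['tcp_pos'],r.get_obs()['contact_force'],r.get_obs()['moment'])
E
```

```text
[0.44052628 0.16443442 0.07578921] [-5.17223016 -2.36549776 18.17722933] [-0.58744611  1.32212202 -0.03515867]
```

View pics/p3.png

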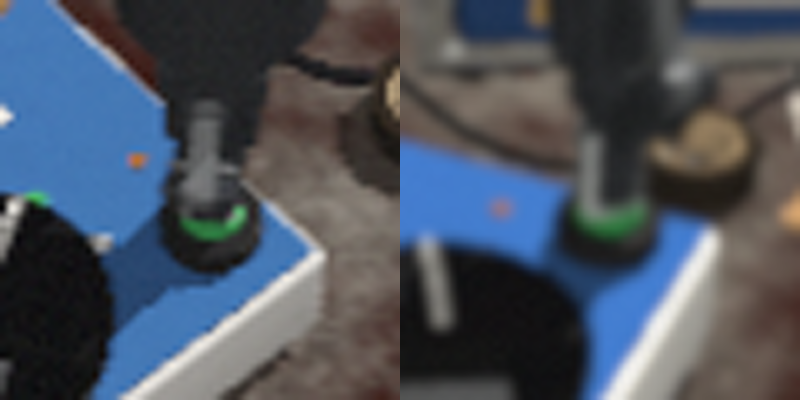

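Something is bottoming out at 19 N. To tell whether it is the button's stop or the housing rim, I back off in small steps and read the spring force.

Request:
servo_tool --turn '[[0, 0, 0], [0, 0, 0], [0, 0, 0]]' --slide '[[0, 0, 0.03], [0, 0, 0.03], [0, 0, 0.03]]' --hand '[0, 0, 0]'

```text
clock: 10.25
tcp_pos: [0.4405, 0.1644, 0.076]
orientation: [2.969, 1.026, 0.0]
contact_force: [-2.2, -2.5, 8.6]
grip_width: -0.0004
gripper_force: 4.5
```

Request:
servo_tool --turn '[[0, 0, 0], [0, 0, 0], [0, 0, 0]]' --slide '[[0, 0, 0.03], [0, 0, 0.03], [0, 0, 0.03]]' --hand '[0, 0, 0]'

```text
clock: 10.62
tcp_pos: [0.4405, 0.1644, 0.0764]
orientation: [2.969, 1.026, -0.0]
contact_force: [-1.8, 0.1, 2.6]
grip_width: -0.0002
gripper_force: 1.8
```

Request:
servo_tool --turn '[[0, 0, 0], [0, 0, 0], [0, 0, 0]]' --slide '[[0, 0, 0.07], [0, 0, 0.07], [0, 0, 0.07]]' --hand '[0, 0, 0]'

```text
clock: 11.0
tcp_pos: [0.4405, 0.1644, 0.0786]
orientation: [-2.969, -1.026, -0.0]
contact_force: [-1.3, -0.6, 3.1]
grip_width: -0.0002
gripper_force: 1.2
```

Request:
servo_tool --turn '[[0, 0, 0], [0, 0, 0], [0, 0, 0]]' --slide '[[0, 0, 0.05], [0, 0, 0.05], [0, 0, 0.05]]' --hand '[0, 0, 0]'

```text
clock: 11.38
tcp_pos: [0.4405, 0.1645, 0.0801]
orientation: [-2.969, -1.026, -0.0]
contact_force: [-0.5, 0.8, 0.9]
grip_width: 0.0002
gripper_force: 0.8
```

Request:
servo_tool --turn '[[0, 0, 0], [0, 0, 0], [0, 0, 0]]' --slide '[[0, 0, 0.02], [0, 0, 0.02], [0, 0, 0.02]]' --hand '[0, 0, 0]'

```text
clock: 11.75
tcp_pos: [0.4405, 0.1644, 0.0807]
orientation: [2.969, 1.026, 0.0]
contact_force: [0.6, -0.6, 1.7]
grip_width: -0.0003
gripper_force: 0.6
```

Request:
servo_tool --turn '[[0, 0, 0], [0, 0, 0], [0, 0, 0]]' --slide '[[0, 0, 0.02], [0, 0, 0.02], [0, 0, 0.02]]' --hand '[0, 0, 0]'

```text
clock: 12.12
tcp_pos: [0.4405, 0.1645, 0.0813]
orientation: [-2.969, -1.026, -0.0]
contact_force: [0.6, -0.7, 0.0]
grip_width: 0.0002
gripper_force: 0.0
```

Request:
servo_tool --turn '[[0, 0, 0], [0, 0, 0], [0, 0, 0]]' --slide '[[0, 0, 0.03], [0, 0, 0.03], [0, 0, 0.03]]' --hand '[0, 0, 0]'

```text
clock: 12.5
tcp_pos: [0.4405, 0.1644, 0.0822]
orientation: [2.969, 1.026, 0.0]
contact_force: [0.2, 0.4, 0.6]
grip_width: 0.0004
gripper_force: 0.0
```

Contact ends at 0.081 and the stop is at 0.076. That is the full 5 mm of travel, so the press was complete and the button has come back up. Now withdraw.

Request:
servo_tool --turn '[[0, 0, 0], [0, 0, 0], [0, 0, 0], [0, 0, 0], [0, 0, 0], [0, 0, 0], [0, 0, 0]]' --slide '[[0, 0, 0.7], [0, 0, 2.2], [0, 0, 4], [0, 0, 5.5], [0.1, -1.2, 7], [0.1, -1.2, 7], [0.1, -1.2, 7]]' --hand '[0, 0, 0, 0, 0, 0, 0]'

```text
clock: 13.38
tcp_pos: [0.443, 0.1285, 0.2916]
orientation: [-2.969, -1.026, 0.001]
contact_force: [0.1, -0.2, 0.5]
grip_width: 0.0004
gripper_force: 0.0
```

```bash
python3 - <<'E'
from h import *
im,d,c=grab('wrist'); im2,_,_=grab('side'); 
cv2.imwrite('pics/end.png',np.hstack([im[60:360,200:600],im2[100:400,200:600]])[:,:,::-1])
print(r.get_obs()['tcp_pos'],r.get_obs()['contact_force'],r.get_obs()['qvel'].round(3))
E
```

```text
[0.44250792 0.12893946 0.29084565] [-0.58087526  0.09991989 -0.40181709] [-0.004  0.006 -0.001 -0.003  0.    -0.001  0.001]
```

View pics/end.png

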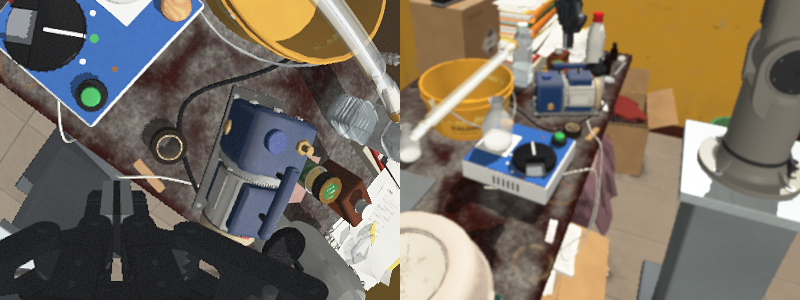

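The pointer (85,37) lines up with the green mark (94,39), the button (92,97) is up, the flask and other things still stand, and the arm is clear.

```bash
python3 -c "
from bench import r
print(r.hand_in())"
```

```text
the job is handed in; nothing more can be done
None
```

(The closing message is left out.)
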